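Hold a tapered feeler snug in the band saw guide

TASK

The band saw's guide head is on the bench to be set. Take the tapered steel feeler (the one with the flat rectangular wooden handle) out of the tool rack, slide it upright, point down, squarely between the two spring-backed guide plates, midway along them, until it drags snugly, each plate pushed back about 2 mm, without forcing the plates. Finish holding it there, still in the gripper at that depth, so that a colleague can lock the guide; leave the bradawl in the rack and the other things on the bench where they are.

Things in the scene. Friction and masses are not known exactly. Their poses are not given: they have to be found in the camera images.
- feeler: Tapered feeler, 160 g, point down in one of the rack's slots (either). Origin: centre of the underside of its brass collar; z up to the handle, x along the blade's width, y across its thickness. Collar 44 x 30 x 4 mm; on it the flat wooden handle 40 (x) x 24 (y) mm, 4 to 54 mm above the origin. Steel blade 80 mm long below the origin (see feeler_tip). Either way round fits the gap.
- feeler_tip (a point): Centre of the feeler's tip edge, 80 mm below its origin. The blade is 26 mm wide (x) and tapers evenly and symmetrically in y: 14.5 mm thick at the collar, 2.5 mm at the tip (0.15 mm per mm of length).
- rack: Fixed wooden rack 75 (x) x 180 (y) x 95 mm high, origin at the centre of its underside. Two slots in its top, 29 (x) x 18 (y) x 88 mm deep, at y = +47 and -47 mm: the feeler stands in one, the bradawl in the other, collars on the rack's top. Its axes are those of the feeler at the start.
- bradawl: Bradawl with a round, tapering wooden handle (30 mm across, 46 mm high, on a 38 mm round brass collar 4 mm thick: its top is 50 mm above the rack) in the rack's other slot. Origin: centre of the collar's underside, z up. Not to be taken.
- guide: Fixed guide head: grey base 80 (x) x 130 (y) x 15 mm, with two upright steel plates facing each other across a gap in y, 4.5 to 6.5 mm wide at rest (it varies). Origin: centre of the base's underside. Mouth of the gap 103 mm above the bench; above it a lead-in flares out 5.6 mm per side, topping out at 111 mm. Below the mouth the gap is straight down to the base, 88 mm deep.
- mouth_a (a point): Point on the guide plate on the guide's +y side, 40 mm wide (x), 8 mm thick, 85 mm high. The point is the middle of its inner face at the mouth's height. It moves with joint plate_a.
- mouth_b (a point): The same point on the opposite plate, of the same size, on the guide's -y side. The point is the middle of its inner face at the mouth's height. The gap's width is the distance between mouth_a and mouth_b, its centre is midway between them. It moves with joint plate_b.
- plate_a (a joint): How far plate a is pushed back from the gap, in m: 0 at rest, stop at 0.006. Spring 2.5 N per mm, so 2 mm is a side force of 5 N. With the feeler in, both plates rub on it: at 2 mm each the drag felt when pushing down is about 5 to 15 N.
- plate_b (a joint): The same for plate b.
- offcut: Bystander: pale wood offcut 60 x 35 x 25 mm, origin at the centre of its underside.
- tub: Bystander: white tub with red lid, 90 mm across, 100 mm high, origin at the centre of its underside.
- glue: Bystander: yellow glue bottle, 52 mm across, 170 mm high, origin at the centre of its underside.
- driver: Bystander: screwdriver lying on the bench along its x.
- batten: Bystander: wooden batten 160 x 28 x 18 mm, origin at the centre of its underside.
- strip: Bystander: dark wooden strip 35 x 190 x 20 mm, origin at the centre of its underside.
Not all that is in view belongs to the job. Leave any blue or red look-alike of the feeler alone.

How it is judged:
By the outcome, as a careful person would: the job done as asked, in the order asked, and still so for the second after the job is handed in, while the arm keeps its last pose, push and grip.
It also fails if it takes over 48 s, if anything falls off the work surface, if the arm or the gripper's body presses on something with over 40 N, if the wrist force passes 120 N, or if a joint passes its speed limit or range.

ROBOT

A 7-joint arm with a two-finger parallel gripper is mounted at the origin on the work surface. World frame = base frame: x ahead of the robot, y to its left, z up, the work surface at z = 0. Lengths are in m, angles in rad, forces in N, time in s.
With the tool pointing down it reaches from about 0.4 to 0.875 m from the base axis. Payload 19.3 kg.
Tool frame: the origin (TCP) lies on the centre line of the jaws, within the pads' length; the fingertips stand 25 mm ahead of it and the grasp point (between the pads) lies 6 mm ahead of it (tips_ahead is the distance from the TCP to the fingertips, in m); z points along the fingers, y is the direction in which the jaws open and shut (so a half turn about z gives the same grasp; the last joint's range is limited). The gripper opens to 85 mm and grips with 20 to 120 N. Pads are 22 mm wide; open, the fingers measure 114 mm over their backs; the gripper's body (76 mm by 85 mm) begins 54 mm behind the grasp point. The pads swing forward as they close: fully open they stand 13 mm farther back than shut.
Start: joints at [1.233, 0.521, -0.036, 1.599, 0.021, 1.021, -0.113], TCP at [0.165, -0.603, 0.256] pointing down, gripper open.
Joint ranges: [-2.91, 2.91], [-0.3, 2.13], [-1.5, 1.42], [0.17, 2.43], [-1.26, 4.41], [0.16, 1.93], [-2.52, 2.52]. Speed limits (rad/s): [1.89, 1.89, 2.39, 2.39, 3.01, 3.01, 3.01].

INTERFACE

Orientations are given as [roll, pitch, yaw] about the fixed x, y, z axes, in that order (R = Rz(yaw) Ry(pitch) Rx(roll)).
In Python, from workcell import observe, grab_frame, job_done, outline_of, tips_ahead gives the robot as it stands. The module is installed in compiled form; this text tells all that it offers.
- The arm moves only by the tool move_arm, never from a script. Its argument "motion" is a list of rows, each a list of 2 entries, a list of its own where there are three numbers: the shift along the world's x, y, z in mm, then the turn, a rotation vector about the world's x, y, z in rad. A call has 1 to 12 rows; each row is the pose to reach, as a shift and turn from the pose commanded when the call began; what a row does not reach only later rows make up. A row lasts 1/8 s, in which the tool goes at most 62.5 mm and 10.7 degrees, less where a joint would pass 70% of its speed; a pose out of reach is approached as far as the arm can. A call with a gripper value outside its range is refused whole. "jaw" is the finger opening in mm, from 0 to 85.4, set as the call begins (left out, the last holds). The fingers move at their own pace and stop on an object; "grip_force" is the grip in N (left out, the last holds). Time passes only in rows, so rows that repeat a pose let the fingers close. It gives the time, the measured TCP pose, the force and the opening at its end, in the units of the state.
- observe(): the state, without advancing time (a new reading comes with each control period).
- grab_frame(name): name is "scene" or "top" or "wrist"; returns a dict with "frame" (400x640x3 uint8, red, green, blue), "fx", "fy", "cx", "cy" (pixels), "dist" ([k1, k2, p1, p2, k3] as OpenCV has them; the pictures are not rectified), "T" (4x4, takes a point from camera to world coordinates); the wrist camera has in their place "mount" (4x4, takes a point from camera to tool coordinates, whose origin is the TCP and whose axes are the flange's). Camera axes: x right, y down, z forward; pixel columns grow to the right and rows downward; lengths in m; the calibration is good to about 2 mm. A picture is of the moment at which its call begins: read the wrist's pose just before it. There is no depth.
- job_done(): hands the job in, once; it reports no verdict.
Trained networks look in the newest picture that a camera, given by its name, has taken for a name from the list of things; names that differ only in an ending like _2 or _b are one class to them, and where a whole thing is asked for, a point or a joint stands for the part that bears it (a point fixed in the world has none). Each returns a list of dicts, best first, with "score" (0 to 1); they miss things now and then, are a little off and sometimes report something else, mostly with a low value. They report only what shows in the picture. A call takes as long as a camera call. They do not tell look-alikes from the thing itself.
- outline_of(label, camera): "pixels" (400x640 bool, what is visible of it) and "pixel" ([column, row] in pixels, amid what is visible of it).
The state is a dict: "clock": time; "qpos": joint angles; "qd": joint speeds; "joint_efforts": joint torques, N m; "position": TCP position; "tool_rot": TCP orientation; "force": force on the tool from outside, world axes, zero at the start; "moment": the same for the moment, N m; "grip_width": finger opening in m.
Only numpy, scipy, OpenCV 4.12 (cv2) and the standard library are available. Lean on these libraries where they do the work, as an engineer would, in place of code of your own. Each camera call takes 0.05 s, during which the arm holds its last target.

## Working session

There is one attempt and no reset: what is moved stays moved. The work goes in short steps, Python scripts to look and compute and a tool call to move; the robot and the scene stay as the last step left them, time stands still between calls to the robot, and variables do not carry over. Pictures are saved under pics/ and viewed, and the job is handed in when it is done.

Besides the shell and the picture viewer there is one more tool, called after "Request:" as name([rows], argument=value, ...), one row to a line, values as JSON. move_arm: Moves the arm, as the interface text tells. Its arguments: {"type":"object","properties":{"motion":{"type":"array"},"jaw":{"type":"number"},"grip_force":{"type":"number"}},"required":["motion"]}

```bash
mkdir -p pics; ls
python3 - <<'E'
from workcell import *
import cv2
print(observe(), tips_ahead)
for n in ("scene","top"):
    f=grab_frame(n); cv2.imwrite(f"pics/{n}0.png",f["frame"][:,:,::-1]); print(n,{k:v for k,v in f.items() if k!="frame"})
    for l in ("feeler","bradawl","rack","guide","mouth_a"):
        r=outline_of(l,n); print(l,[(x["score"],x["pixel"],int(x["pixels"].sum())) for x in r])
E
```

```text
pics
{'clock': 0.0, 'qpos': array([ 1.23277779,  0.5220367 , -0.03634562,  1.60002665,  0.02119649,
        1.02109354, -0.11281657]), 'qd': array([-0.00079289, -0.00019752,  0.00041047, -0.00015011,  0.00028118,
        0.00104429,  0.00093266]), 'joint_efforts': array([-5.54605813e-04, -9.27127004e+01,  1.97942555e+00, -3.69936919e+01,
        1.78384571e-02,  8.05840886e-03,  1.62639617e-05]), 'position': array([ 0.16528367, -0.60241511,  0.25570469]), 'tool_rot': array([-3.14041550e+00,  7.27498951e-05,  2.67806336e-01]), 'force': array([-0.44800255, -0.65541344,  0.14576063]), 'moment': array([-0.05362164, -0.02097485, -0.00723621]), 'grip_width': 0.08550174401316882} 0.025
scene {'fx': 362.4906972580222, 'fy': 362.4906972580222, 'cx': 323.42962903071145, 'cy': 197.35669196099875, 'dist': array([0.001475, 0.      , 0.      , 0.      , 0.      ]), 'T': array([[ 0.695997  ,  0.40437957, -0.59335094,  1.07979558],
       [ 0.71777806, -0.36930029,  0.59026431, -0.61105287],
       [ 0.01956615, -0.83671647, -0.54728668,  0.66408149],
       [ 0.        ,  0.        ,  0.        ,  
[... 443 characters left out ...]
4501506298974, 'cy': 197.08037893556246, 'dist': array([-0.03041116,  0.        ,  0.        ,  0.        ,  0.        ]), 'T': array([[ 0.01361365, -0.9978382 ,  0.06429304,  0.40852133],
       [-0.99958643, -0.01195224,  0.02615556, -0.02443843],
       [-0.02533057, -0.06462252, -0.99758824,  1.3742921 ],
       [ 0.        ,  0.        ,  0.        ,  1.        ]])}
feeler [(0.75, [244.7, 140.7], 301), (0.74, [293.2, 241.3], 319), (0.71, [226.4, 276.3], 328), (0.65, [247.5, 181.3], 138)]
bradawl [(0.54, [276.0, 178.1], 100), (0.5, [335.2, 124.5], 570)]
rack [(0.58, [260.5, 180.7], 1145)]
guide [(0.88, [384.3, 206.3], 506)]
mouth_a [(0.63, [388.7, 206.3], 84), (0.42, [396.1, 201.5], 67)]
```

Run:
```python
import cv2
for n,(x,y,w,h) in (("scene",(200,130,270,180)),("top",(200,100,240,200))):
    i=cv2.imread(f"pics/{n}0.png"); cv2.imwrite(f"pics/{n}0z.png",cv2.resize(i[y:y+h,x:x+w],None,fx=2.9,fy=2.9,interpolation=2))
```

```text
(no output)
```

View pics/scene0.png

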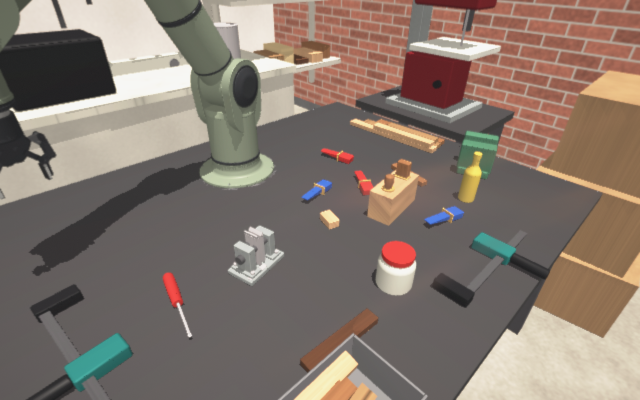

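View pics/scene0z.png

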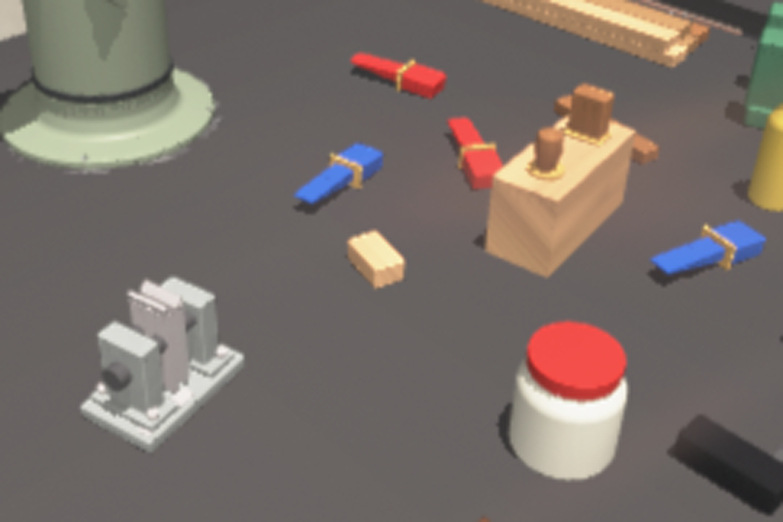

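View pics/top0.png

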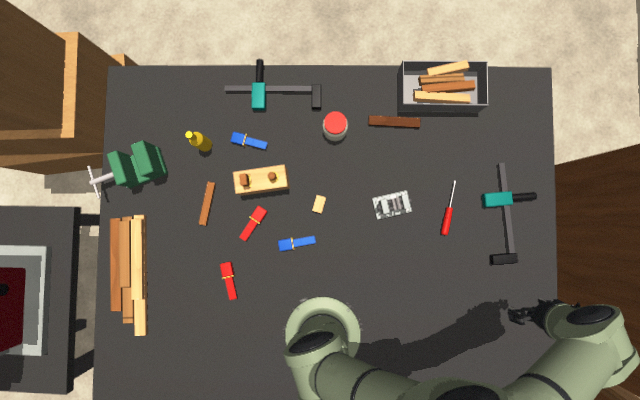

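View pics/top0z.png

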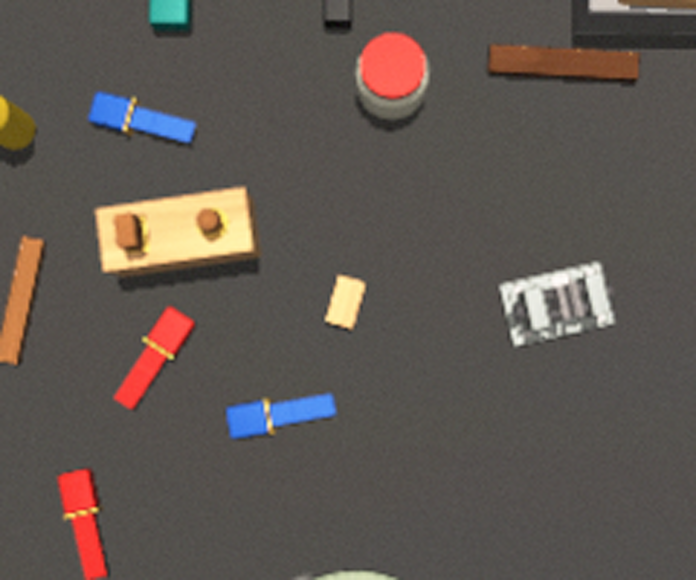

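The feeler (square handle) stands in the rack's left, +y slot at about (243,180) in the top picture. The bradawl is at (272,177) and the guide at (391,205). Next I'll work out coarse positions.

```bash
cat > h.py <<'E'
import numpy as np, cv2
from workcell import *
from scipy.spatial.transform import Rotation as R
def K(f): return np.array([[f["fx"],0,f["cx"]],[0,f["fy"],f["cy"]],[0,0,1.]])
def wristT(f,s):
    T=np.eye(4);T[:3,:3]=R.from_euler('xyz',s["tool_rot"]).as_matrix();T[:3,3]=s["position"];return T@f["mount"]
def px2w(f,T,p,z):
    u=cv2.undistortPoints(np.array(p,float).reshape(-1,1,2),K(f),f["dist"]).reshape(-1,2)
    d=np.c_[u,np.ones(len(u))]@T[:3,:3].T
    return T[:3,3]+d*((z-T[2,3])/d[:,2])[:,None]
def w2px(f,T,P):
    Ti=np.linalg.inv(T);r=cv2.Rodrigues(Ti[:3,:3])[0]
    return cv2.projectPoints(np.array(P,float).reshape(-1,1,3),r,Ti[:3,3],K(f),f["dist"])[0].reshape(-1,2)
def snap(name,out):
    s=observe();f=grab_frame(name);cv2.imwrite(f"pics/{out}.png",f["frame"][:,:,::-1])
    T=f["T"] if "T" in f else wristT(f,s)
    return s,f,T
E
python3 - <<'E'
from h import *
s,f,T=snap("top","top1")
np.set_printoptions(precision=4,suppress=True)
z=lambda a:np.array(a)/2.9+np.array([200,100])
c=px2w(f,T,z([[96,207],[246,187],[257,258],[104,272]]),.095);print(c,c.mean(0))
e=c[0]-c[1];print("edge",np.linalg.norm(e[:2]),np.degrees(np.arctan2(e[1],e[0])),np.linalg.norm((c[3]-c[0])[:2]))
print("feeler top",px2w(f,T,z([[126,230]]),.149),"awl",px2w(f,T,z([[207,220]]),.145))
g=px2w(f,T,z([[500,285],[603,263],[614,324],[516,345]]),.015);print(g,g.mean(0));e=g[0]-g[1];print(np.linalg.norm(e[:2]),np.degrees(np.arctan2(e[1],e[0])))
s,f,T=snap("wrist","w0");print(f["mount"],f["fx"])
E
```

```text
[[0.5768 0.3158 0.095 ]
 [0.6026 0.1358 0.095 ]
 [0.5177 0.121  0.095 ]
 [0.4988 0.3039 0.095 ]] [0.549  0.2191 0.095 ]
edge 0.18185714779308096 98.14645192528211 0.07891491937725909
feeler top [[0.5435 0.266  0.149 ]] awl [[0.5565 0.1736 0.145 ]]
[[ 0.494  -0.1761  0.015 ]
 [ 0.5232 -0.305   0.015 ]
 [ 0.4469 -0.3186  0.015 ]
 [ 0.4191 -0.1965  0.015 ]] [ 0.4708 -0.249   0.015 ]
0.13211582407561442 102.76812468214165
[[-0.0012 -0.9482 -0.3176  0.0812]
 [ 1.     -0.0013 -0.      0.0002]
 [-0.0004 -0.3176  0.9482 -0.1188]
 [ 0.      0.      0.      1.    ]] 312.44369545753835
```

View pics/w0.png

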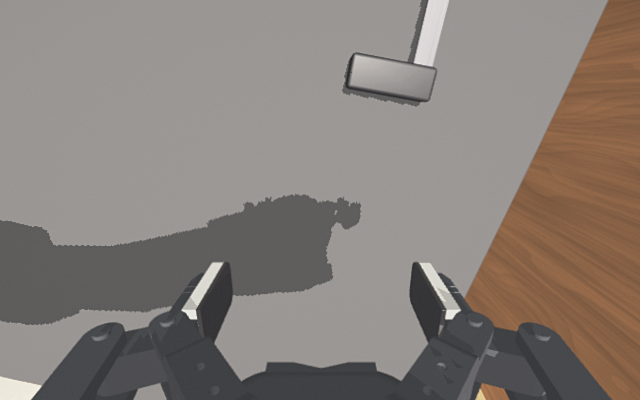

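Wrist view: the jaws are at columns 190–450, looking at clear bench. I'll fly over the guide to measure it first, since it is on the way to the rack.

Request:
move_arm([
  [[30,35,0],[0,0,0]],
  [[60,70,0],[0,0,0]],
  [[90,105,0],[0,0,0]],
  [[120,140,0],[0,0,-0.01]],
  [[150,175,0],[0,0,-0.02]],
  [[180,210,0],[0,0,-0.03]],
  [[210,245,0],[0,0,-0.04]],
  [[240,280,0],[0,0,-0.045]],
  [[270,315,0],[0,0,-0.045]],
  [[295,345,0],[0,0,-0.045]],
  [[305,352,0],[0,0,-0.045]],
  [[305,352,0],[0,0,-0.045]],
])

```text
clock: 2.2
position: [0.4705, -0.2507, 0.2562]
tool_rot: [3.142, 0.0, 0.224]
force: [0.2, -1.0, -0.3]
grip_width: 0.0852
```

Run:
```python
from h import *
np.set_printoptions(precision=4,suppress=True)
s,f,T=snap("wrist","w1");print(s["position"],s["tool_rot"],s["qpos"])
for l in ("guide","mouth_a","plate_a"):
    for x in outline_of(l,"wrist"): print(l,x["score"],x["pixel"],x["pixels"].sum(),px2w(f,T,[x["pixel"]],.103))
```

```text
[ 0.4705 -0.2507  0.2562] [3.1415 0.0001 0.2235] [ 0.501   0.3794 -0.1603  1.8365  0.0739  0.9314 -1.0395]
guide 0.62 [292.3, 166.1] 5231 [[ 0.488  -0.2213  0.103 ]]
mouth_a 0.88 [303.1, 180.3] 1066 [[ 0.4774 -0.2332  0.103 ]]
mouth_a 0.79 [327.9, 182.8] 1104 [[ 0.4801 -0.2554  0.103 ]]
mouth_a 0.23 [463.6, 233.4] 1921 [[ 0.4601 -0.3932  0.103 ]]
plate_a 0.86 [326.4, 178.9] 968 [[ 0.4833 -0.2533  0.103 ]]
plate_a 0.69 [304.1, 183.6] 989 [[ 0.4746 -0.2347  0.103 ]]
```

View pics/w1.png

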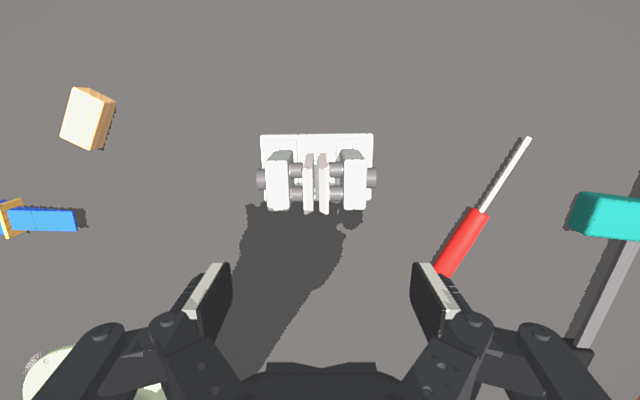

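Run:
```python
import cv2
i=cv2.imread("pics/w1.png")[125:225,245:385];cv2.imwrite("pics/w1z.png",cv2.resize(i,None,fx=5.7,fy=5.7,interpolation=cv2.INTER_CUBIC))
```

```text
(no output)
```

View pics/w1z.png

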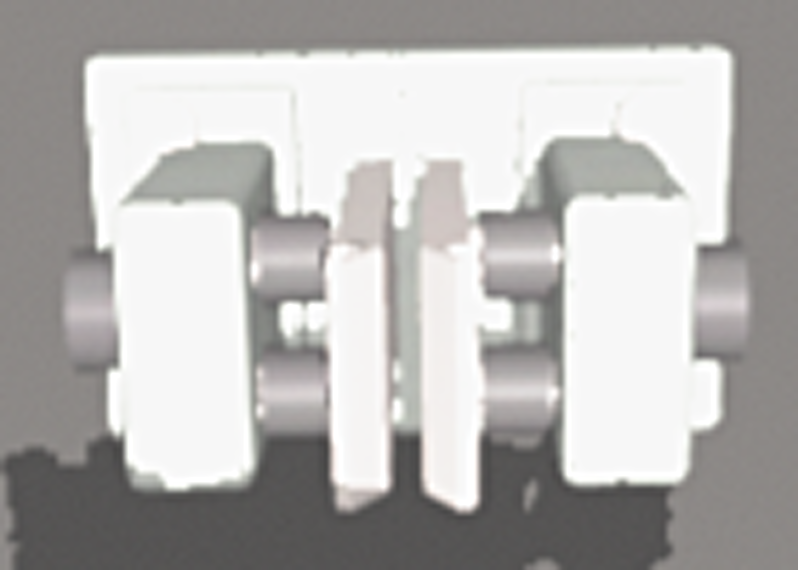

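Guide plates: mouth edges at about columns 313 and 320, rows 168–211. A closer look will give a better measurement.

Request:
move_arm([
  [[0,0,-30],[0,0,0]],
  [[0,0,-55],[0,0,0]],
  [[0,0,-55],[0,0,0]],
  [[0,0,-55],[0,0,0]],
])

```text
clock: 2.9
position: [0.4705, -0.2512, 0.2022]
tool_rot: [3.141, -0.001, 0.222]
force: [-0.8, -0.3, 0.9]
grip_width: 0.0853
```

Run:
```python
from h import *
s,f,T=snap("wrist","w2");print(s["clock"],s["position"],s["tool_rot"]);np.savez("w2.npz",T=T)
i=cv2.imread("pics/w2.png")[140:280,240:400];cv2.imwrite("pics/w2z.png",cv2.resize(i,None,fx=5,fy=5,interpolation=cv2.INTER_CUBIC)[:600])
```

```text
2.9 [ 0.4704888  -0.25124325  0.20221278] [ 3.14103966e+00 -6.46374802e-04  2.22131626e-01]
```

View pics/w2z.png

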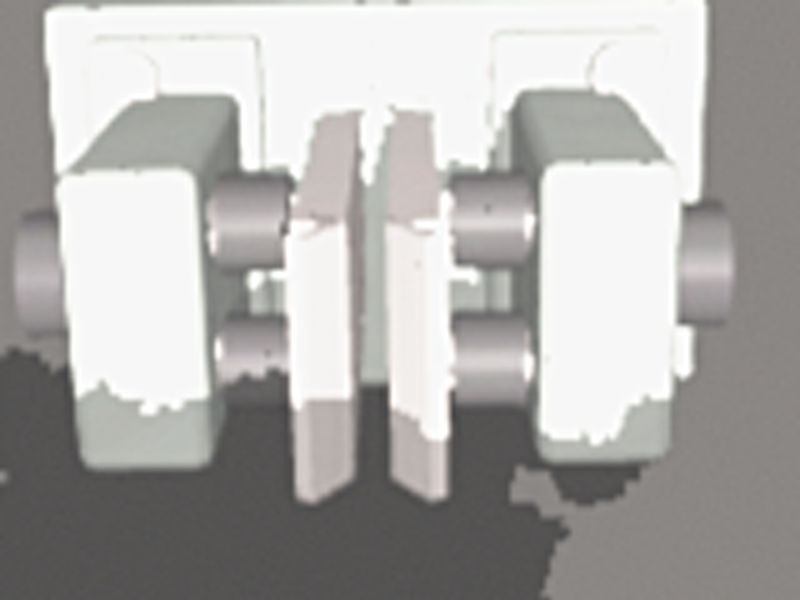

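Run:
```python
from h import *
np.set_printoptions(precision=4,suppress=True)
s=observe();f=grab_frame("wrist");T=np.load("w2.npz")["T"]
z=lambda a:(np.array(a)+.5)/5-.5+np.array([240,140])
m=px2w(f,T,z([[356,222],[387,222],[391,475],[356,470]]),.103)
print("mouth",m);print("width",np.linalg.norm(m[0]-m[1]),np.linalg.norm(m[2]-m[3]),"centre",m.mean(0))
t=px2w(f,T,z([[290,222],[445,218],[447,500],[298,502]]),.111)
print("top",t,t.mean(0),np.linalg.norm(t[0]-t[1]),np.linalg.norm(t[0]-t[3]))
b=px2w(f,T,z([[47,10],[705,4]]),.015);e=b[0]-b[1];print("base",b,np.linalg.norm(e),np.arctan2(-e[0],e[1]))
for q in ((m[3]+m[2]-m[0]-m[1]),(t[3]+t[2]-t[0]-t[1])): print("yaw",np.arctan2(-q[1],-q[0]))
# predicted base centre from front edge
y=np.arctan2(-e[0],e[1]);print("centre from base",b.mean(0)[:2]-.04*np.array([np.cos(y),np.sin(y)]))
print(w2px(f,T,[[.4705,-.2512,.19]]))
```

```text
mouth [[ 0.4904 -0.2397  0.103 ]
 [ 0.4914 -0.2441  0.103 ]
 [ 0.4525 -0.2533  0.103 ]
 [ 0.4522 -0.2479  0.103 ]]
width 0.004477334977892609 0.00539581362067521 centre [ 0.4716 -0.2462  0.103 ]
top [[ 0.4906 -0.2305  0.111 ]
 [ 0.4958 -0.2514  0.111 ]
 [ 0.4539 -0.2615  0.111 ]
 [ 0.4488 -0.2401  0.111 ]] [ 0.4723 -0.2459  0.111 ] 0.021569346546166074 0.04282731747614123
base [[ 0.495  -0.1747  0.015 ]
 [ 0.5241 -0.2991  0.015 ]] 0.12780635940398083 0.2297028391229922
yaw 0.22176361364181488
yaw 0.2304430597787922
centre from base [ 0.4706 -0.246 ]
[[320.2338 275.6026]]
```

Guide: gap centre about (0.4715, -0.246), yaw about 0.227, gap about 5 mm. The mouth, plate-top and base estimates agree. Now to the rack.

Request:
move_arm([
  [[5,20,40],[0,0,0]],
  [[10,60,70],[0,0,0]],
  [[16,110,78],[0,0,-0.02]],
  [[23,165,78],[0,0,-0.03]],
  [[30,220,78],[0,0,-0.04]],
  [[37,275,78],[0,0,-0.05]],
  [[44,330,78],[0,0,-0.06]],
  [[51,385,78],[0,0,-0.08]],
  [[58,440,78],[0,0,-0.08]],
  [[65,485,78],[0,0,-0.08]],
  [[72,512,78],[0,0,-0.08]],
  [[72,514,78],[0,0,-0.08]],
])

```text
clock: 4.5
position: [0.5422, 0.2653, 0.2798]
tool_rot: [-3.141, -0.001, 0.145]
force: [-1.2, -0.5, -0.3]
grip_width: 0.0853
```

Run:
```python
from h import *
s,f,T=snap("wrist","w3");print(s["clock"],s["position"],s["tool_rot"],s["qpos"]);np.savez("w3.npz",T=T)
for x in outline_of("feeler","wrist"): print(x["score"],x["pixel"],x["pixels"].sum(),px2w(f,T,[x["pixel"]],.149))
```

```text
4.5 [0.5422131  0.26531698 0.27976861] [-3.14063974e+00 -6.23029278e-04  1.45200947e-01] [-0.33457275  0.47771503 -0.31359731  1.6217138   0.16202311  1.06687755
 -2.11919467]
0.94 [313.5, 260.9] 2342 [[0.48372092 0.26325233 0.149     ]]
0.93 [388.9, 322.9] 1448 [[0.42690796 0.18151718 0.149     ]]
0.91 [323.3, 23.2] 3586 [[0.67285196 0.28226216 0.149     ]]
0.8 [318.9, 184.4] 1666 [[0.55493278 0.26853572 0.149     ]]
0.62 [241.2, 355.0] 1030 [[0.36641298 0.32118277 0.149     ]]
```

View pics/w3.png

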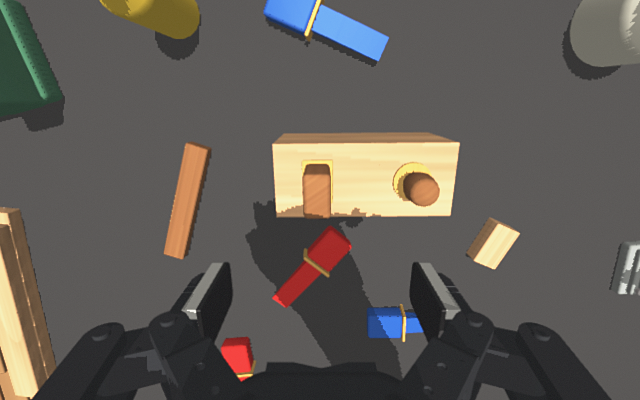

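Run:
```python
import cv2
i=cv2.imread("pics/w3.png")[120:230,265:365];cv2.imwrite("pics/w3z.png",cv2.resize(i,None,fx=5,fy=5,interpolation=cv2.INTER_CUBIC))
```

```text
(no output)
```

View pics/w3z.png

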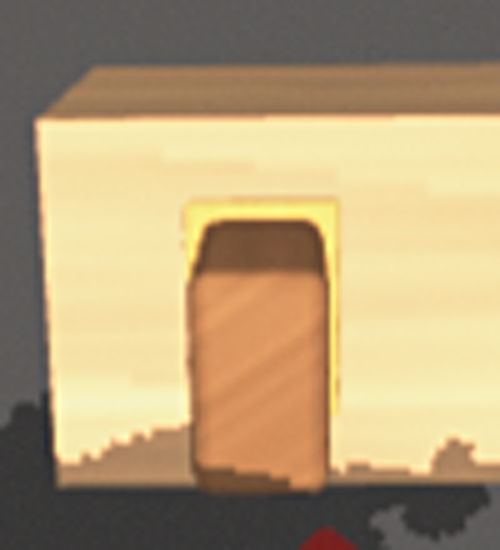

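Run:
```python
from h import *
np.set_printoptions(precision=4,suppress=True)
f=grab_frame("wrist");T=np.load("w3.npz")["T"]
z=lambda a:(np.array(a)+.5)/5-.5+np.array([265,120])
h=px2w(f,T,z([[191,272],[328,272],[326,492],[195,490]]),.149);print(h,h.mean(0),np.linalg.norm(h[0]-h[1]),np.linalg.norm(h[1]-h[2]))
c=px2w(f,T,z([[185,200],[340,200]]),.099);e=c[0]-c[1];y=np.arctan2(-e[0],e[1]);print("collar",np.linalg.norm(e),y,c.mean(0)[:2]-.022*np.array([np.cos(y),np.sin(y)]))
r=px2w(f,T,[[274,143],[459,142],[452,215],[277,217]],.095)
for a,b in((0,1),(3,2)):
    e=r[a]-r[b];print("rack",np.linalg.norm(e),np.arctan2(-e[0],e[1]))
e=r[0]-r[1];y=np.arctan2(-e[0],e[1]);print(r.mean(0)[:2]+.047*np.array([-np.sin(y),np.cos(y)]))
```

```text
[[0.5618 0.2828 0.149 ]
 [0.565  0.2606 0.149 ]
 [0.5268 0.2551 0.149 ]
 [0.5239 0.2773 0.149 ]] [0.5444 0.269  0.149 ] 0.022417980523979066 0.03861696805029877
collar 0.030000167673112497 0.14404960194297362 [0.5439 0.269 ]
rack 0.17874151551159298 0.15045130683416064
rack 0.18240936141613698 0.15621555392507025
[0.5439 0.2675]
```

Feeler handle at about (0.5442, 0.2688), yaw about 0.148; handle, collar and rack estimates agree within 1.5 mm. Going down to grasp with jaws at 60 mm.

Request:
move_arm([
  [[2,3.5,-30],[0,0,0.003]],
  [[2,3.5,-70],[0,0,0.003]],
  [[2,3.5,-105],[0,0,0.003]],
  [[2,3.5,-130],[0,0,0.003]],
  [[2,3.5,-142],[0,0,0.003]],
  [[2,3.5,-146],[0,0,0.003]],
  [[2,3.5,-146],[0,0,0.003]],
  [[2,3.5,-146],[0,0,0.003]],
], jaw=60, grip_force=60)

```text
clock: 5.65
position: [0.5447, 0.2669, 0.1342]
tool_rot: [-3.141, -0.001, 0.146]
force: [-0.0, -0.6, 0.2]
grip_width: 0.0602
```

Run:
```python
from h import *
s,f,T=snap("wrist","w4");print(s["clock"],s["position"],s["tool_rot"],s["force"])
```

```text
5.65 [0.54474152 0.26690168 0.13418378] [-3.14117966e+00 -1.20133907e-03  1.45571776e-01] [-0.00401741 -0.63585087  0.22461679]
```

View pics/w4.png

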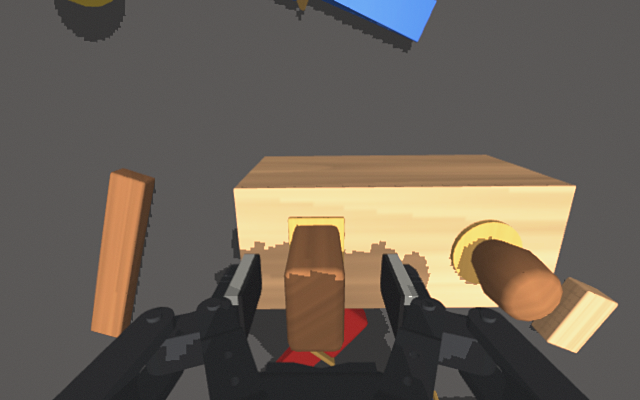

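Jaw midpoint is at column 321 and the handle at 315–317, so I'm about 2 mm short in +y (the readback says the same). I'll correct, then close.

Request:
move_arm([
  [[0,2,0],[0,0,0]],
  [[0,2,0],[0,0,0]],
])

```text
clock: 5.95
position: [0.5444, 0.2691, 0.1335]
tool_rot: [-3.141, -0.0, 0.146]
force: [-0.4, -0.2, 0.2]
grip_width: 0.0603
```

Request:
move_arm([
  [[0,0,0],[0,0,0]],
  [[0,0,0],[0,0,0]],
  [[0,0,0],[0,0,0]],
  [[0,0,0],[0,0,0]],
  [[0,0,0],[0,0,0]],
  [[0,0,0],[0,0,0]],
], jaw=10, grip_force=60)

```text
clock: 6.7
position: [0.5444, 0.2688, 0.1334]
tool_rot: [-3.142, -0.0, 0.146]
force: [-0.9, -0.3, 4.7]
grip_width: 0.0232
```

Gripped at 23 mm. Lifting.

Request:
move_arm([
  [[0,0,5],[0,0,0]],
  [[0,0,20],[0,0,0]],
  [[0,0,45],[0,0,0]],
  [[0,0,75],[0,0,0]],
  [[0,0,105],[0,0,0]],
  [[0,0,130],[0,0,0]],
  [[0,0,140],[0,0,0]],
  [[0,0,140],[0,0,0]],
])

```text
clock: 7.7
position: [0.5444, 0.2688, 0.2737]
tool_rot: [-3.141, -0.001, 0.146]
force: [-0.4, -0.1, -1.7]
grip_width: 0.0235
```

Run:
```python
from h import *
s,f,T=snap("wrist","w5");print(s["clock"],s["position"],s["tool_rot"],s["force"],s["moment"],s["grip_width"])
snap("scene","s5")
i=cv2.imread("pics/s5.png")[60:300,200:480];cv2.imwrite("pics/s5z.png",cv2.resize(i,None,fx=2.5,fy=2.5,interpolation=cv2.INTER_CUBIC))
```

```text
7.7 [0.5444013  0.26880017 0.27370473] [-3.14137044e+00 -7.45260431e-04  1.45763578e-01] [-0.40561501 -0.08713671 -1.65763345] [-0.03135579  0.02040769 -0.00708926] 0.023494211095258417
```

View pics/w5.png

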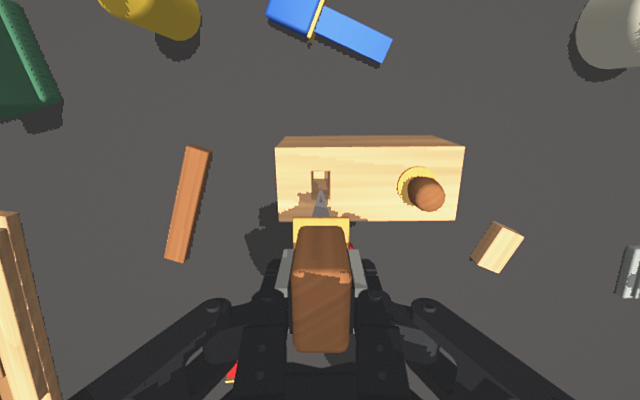

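View pics/s5z.png

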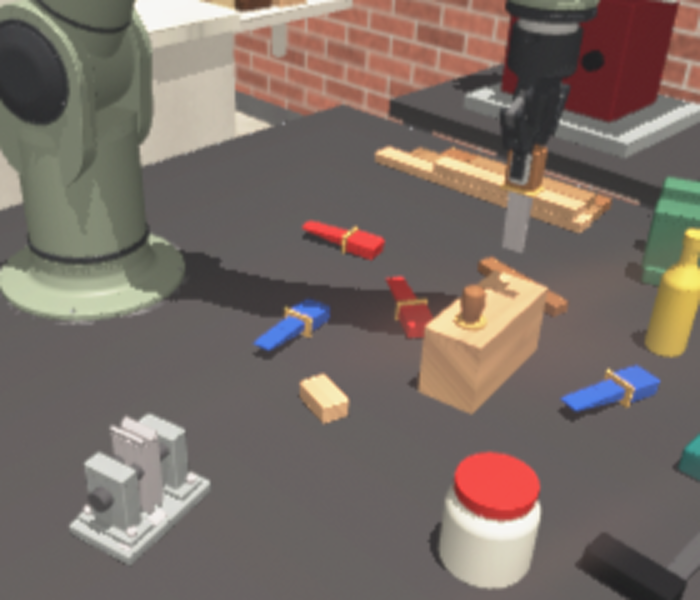

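Feeler out; blade tip near (320,193) in the wrist view, bradawl still in the rack. Checking its pose in the hand.

Run:
```python
from h import *
np.set_printoptions(precision=1,suppress=True)
s=observe();f=grab_frame("wrist")
i=cv2.imread("pics/w5.png");M=f["mount"]
P=lambda x,y,z:w2px(f,M,[[x,y,z]])[0]
pts=[(0,0,.1185),(.013,.00125,.1185),(.013,-.00125,.1185),(-.013,0,.1185),(.013,.00725,.0385),(.022,.015,.0345),(.022,-.015,.0345),(.02,.012,-.0155),(.02,-.012,-.0155),(-.02,.012,-.0155)]
c=cv2.resize(i[160:370,250:400],None,fx=4,fy=4,interpolation=cv2.INTER_CUBIC)[:600]
for p in pts:
    q=P(*p);print(p,q);cv2.circle(c,tuple(int(v) for v in (q-[250,160]+.5)*4),3,(0,255,0),1)
cv2.imwrite("pics/w5z.png",c[:600])
```

```text
(0, 0, 0.1185) [320.4 204. ]
(0.013, 0.00125, 0.1185) [321.9 188.5]
(0.013, -0.00125, 0.1185) [318.8 188.5]
(-0.013, 0, 0.1185) [320.4 219.1]
(0.013, 0.00725, 0.0385) [333.5 228.9]
(0.022, 0.015, 0.0345) [348.8 216.2]
(0.022, -0.015, 0.0345) [291.7 216.3]
(0.02, 0.012, -0.0155) [352.  269.1]
(0.02, -0.012, -0.0155) [288.2 269.2]
(-0.02, 0.012, -0.0155) [349. 353.]
```

View pics/w5z.png

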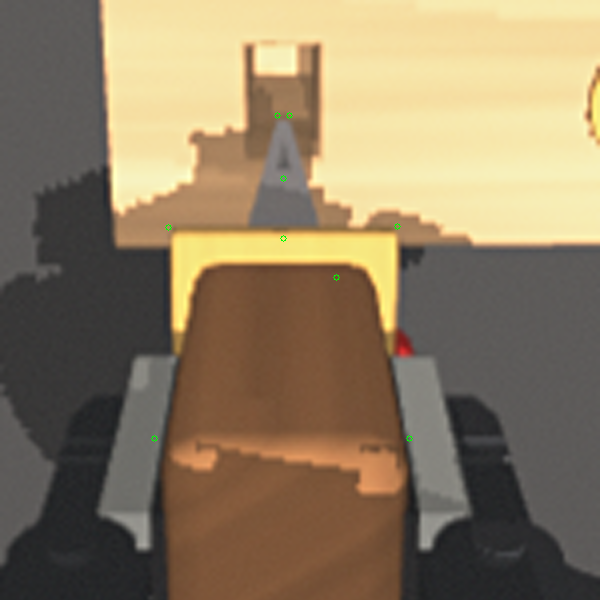

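The hold is straight and centred: the tip projects within about 1 mm of where expected. Carrying it above the guide, raised to clear the bradawl.

Request:
move_arm([
  [[-10,-5,30],[0,0,0]],
  [[-20,-50,35],[0,0,0.01]],
  [[-27,-105,35],[0,0,0.02]],
  [[-34,-160,35],[0,0,0.03]],
  [[-41,-215,35],[0,0,0.04]],
  [[-48,-270,35],[0,0,0.05]],
  [[-55,-325,35],[0,0,0.06]],
  [[-62,-380,35],[0,0,0.07]],
  [[-68,-435,35],[0,0,0.081]],
  [[-73,-485,30],[0,0,0.081]],
  [[-73,-512,20],[0,0,0.081]],
  [[-73,-515,10],[0,0,0.081]],
])

```text
clock: 9.35
position: [0.4706, -0.2479, 0.282]
tool_rot: [-3.141, 0.001, 0.224]
force: [-0.9, 1.0, -1.1]
grip_width: 0.0237
```

Request:
move_arm([
  [[0,0,-10],[0,0,0]],
  [[0,0,-25],[0,0,0]],
  [[0,0,-35],[0,0,0]],
  [[0,0,-35],[0,0,0]],
  [[0,0,-35],[0,0,0]],
])

```text
clock: 9.98
position: [0.4716, -0.2461, 0.2486]
tool_rot: [3.141, -0.0, 0.227]
force: [-0.1, -0.3, -2.9]
grip_width: 0.0235
```

Run:
```python
from h import *
np.set_printoptions(precision=4,suppress=True)
s,f,T=snap("wrist","w6");print(s["clock"],s["position"],s["tool_rot"],s["force"],s["moment"])
i=cv2.imread("pics/w6.png")[110:260,220:420];cv2.imwrite("pics/w6z.png",cv2.resize(i,None,fx=4,fy=4,interpolation=cv2.INTER_CUBIC))
snap("scene","s6");i=cv2.imread("pics/s6.png")[170:290,190:340];cv2.imwrite("pics/s6z.png",cv2.resize(i,None,fx=5,fy=5,interpolation=cv2.INTER_CUBIC))
```

```text
9.975 [ 0.4716 -0.2461  0.2486] [ 3.1414 -0.0004  0.227 ] [-0.0593 -0.3352 -2.9184] [-0.077   0.0665 -0.0312]
```

View pics/w6z.png

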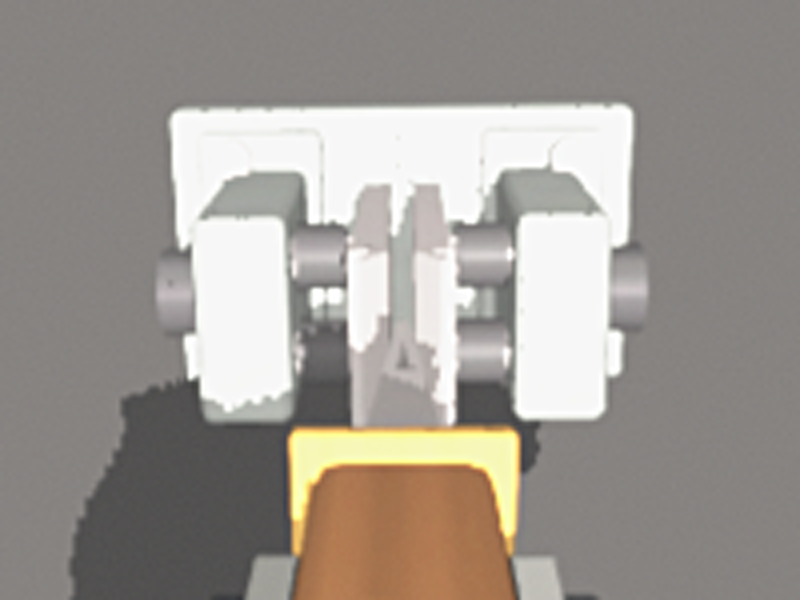

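View pics/s6z.png

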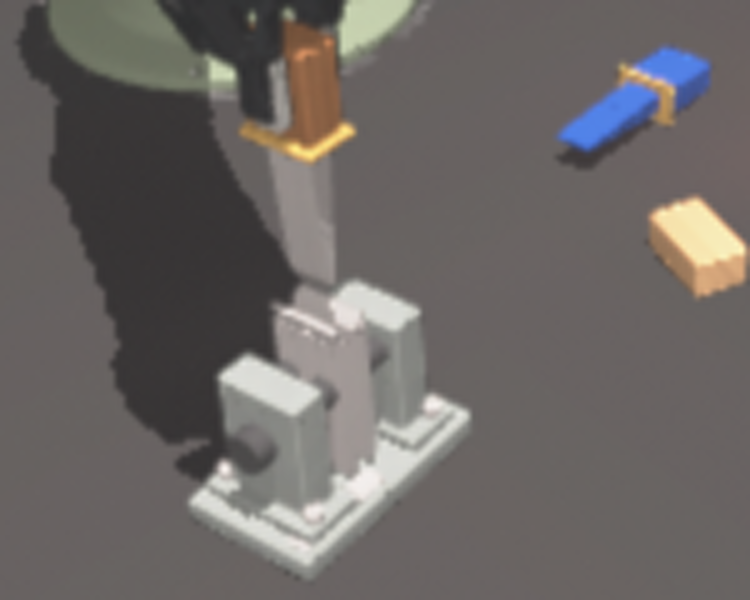

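Tip (zoomed col 403) sits over the gap (col 402), between the plates in x, with edges parallel. Lowering into the mouth in steps and watching forces.

Request:
move_arm([
  [[0,0,-8],[0,0,0]],
  [[0,0,-16],[0,0,0]],
  [[0,0,-22],[0,0,0]],
  [[0,0,-26],[0,0,0]],
  [[0,0,-30],[0,0,0]],
  [[0,0,-33],[0,0,0]],
  [[0,0,-36],[0,0,0]],
  [[0,0,-36],[0,0,0]],
  [[0,0,-36],[0,0,0]],
])

```text
clock: 11.2
position: [0.4714, -0.2463, 0.2124]
tool_rot: [3.142, -0.0, 0.227]
force: [-1.0, -0.7, -1.3]
grip_width: 0.0235
```

```bash
cat > fr.py <<'E'
from h import *
import sys
np.set_printoptions(precision=4,suppress=True)
F=[];M=[]
for k in range(int(sys.argv[1])):
    grab_frame("wrist");s=observe();F.append(s["force"]);M.append(s["moment"])
F=np.array(F);y=.227
m=F.mean(0);print(s["clock"],s["position"],s["tool_rot"],"F",m,"sd",F.std(0),"lat_x",m[0]*np.cos(y)+m[1]*np.sin(y),"lat_y",-m[0]*np.sin(y)+m[1]*np.cos(y),"M",np.mean(M,0))
E
python3 fr.py 6
```

```text
11.5 [ 0.4714 -0.2462  0.2123] [ 3.1416 -0.0001  0.2267] F [-0.3829  0.0389 -1.7335] sd [0.3543 0.2212 0.4599] lat_x -0.3643272740398369 lat_y 0.12403311819037771 M [-0.0098  0.0179  0.013 ]
```

Request:
move_arm([
  [[0,0,-3],[0,0,0]],
  [[0,0,-6],[0,0,0]],
  [[0,0,-9],[0,0,0]],
  [[0,0,-12],[0,0,0]],
  [[0,0,-15],[0,0,0]],
  [[0,0,-15],[0,0,0]],
])

```text
clock: 12.25
position: [0.4713, -0.2462, 0.197]
tool_rot: [-3.141, 0.0, 0.227]
force: [0.2, -0.4, -2.0]
grip_width: 0.0234
```

```bash
python3 fr.py 6
```

```text
12.55 [ 0.4713 -0.2462  0.1974] [ 3.1416 -0.      0.2267] F [-0.4495  0.5125 -2.2366] sd [0.2904 0.2542 0.5784] lat_x -0.32264817488946473 lat_y 0.6005638474717303 M [ 0.1887  0.0475 -0.004 ]
```

Request:
move_arm([
  [[0,0,-3],[0,0,0]],
  [[0,0,-6],[0,0,0]],
  [[0,0,-8],[0,0,0]],
  [[0,0,-8],[0,0,0]],
])

```text
clock: 13.05
position: [0.4713, -0.2462, 0.1891]
tool_rot: [-3.141, 0.0, 0.227]
force: [-0.0, -0.6, -3.1]
grip_width: 0.0233
```

```bash
python3 fr.py 6
```

```text
13.35 [ 0.4713 -0.2462  0.1893] [-3.1415  0.0001  0.2267] F [ 0.1058  0.8826 -2.769 ] sd [0.3724 0.3166 0.6737] lat_x 0.3017450479460013 lat_y 0.8361516229770855 M [0.2447 0.0412 0.036 ]
```

Run:
```python
from h import *
s,f,T=snap("wrist","w7");np.savez("w7.npz",T=T)
i=cv2.imread("pics/w7.png")[140:260,240:400];cv2.imwrite("pics/w7z.png",cv2.resize(i,None,fx=5,fy=5,interpolation=cv2.INTER_CUBIC))
snap("scene","s7");i=cv2.imread("pics/s7.png")[190:290,210:330];cv2.imwrite("pics/s7z.png",cv2.resize(i,None,fx=6,fy=6,interpolation=cv2.INTER_CUBIC))
```

```text
(no output)
```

View pics/w7z.png

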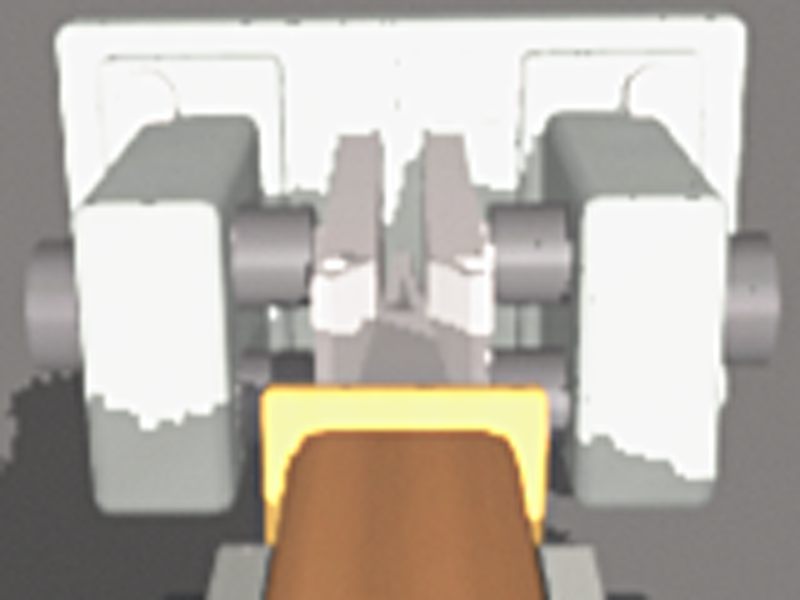

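View pics/s7z.png

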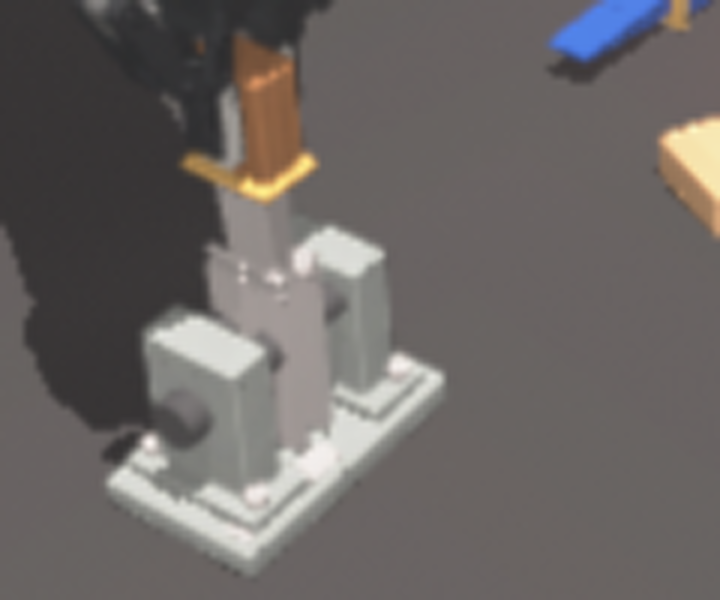

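Run:
```python
from h import *
np.set_printoptions(precision=2,suppress=True)
f=grab_frame("wrist");y=.227
def gy(T,off,pts,z):
    p=px2w(f,T,(np.array(pts)+.5)/5-.5+np.array(off),z)[:,:2]-[.4715,-.246]
    return 1e3*np.c_[p@[np.cos(y),np.sin(y)],p@[-np.sin(y),np.cos(y)]].ravel()
T2=np.load("w2.npz")["T"];T7=np.load("w7.npz")["T"]
print("rest inner",gy(T2,[240,140],[[356,222],[387,222]],.103)," outer",gy(T2,[240,140],[[290,222],[449,220]],.111))
print("now inner",gy(T7,[240,140],[[380,264],[427,262]],.103)," outer",gy(T7,[240,140],[[312,268],[494,264]],.111))
print("blocks rest",gy(T2,[240,140],[[60,180],[200,180],[540,175],[680,170]],.1),"now",gy(T7,[240,140],[[78,210],[220,210],[580,205],[725,200]],.1))
```

```text
rest inner [19.82  1.87 19.79 -2.61]  outer [ 22.05  10.79  22.2  -11.34]
now inner [19.19  3.11 19.46 -3.33]  outer [ 21.06  11.94  21.57 -12.04]
blocks rest [ 25.6   44.87  25.46  24.52  25.89 -24.83  26.51 -45.11] now [ 26.11  44.67  26.07  25.12  26.7  -24.37  27.39 -44.27]
```

At 32 mm below the mouth each plate is pushed back about 1 mm (1.0 and 1.1 after subtracting the shift of the fixed blocks). About 13 mm more is needed; I'll go in small calls that end while moving, so the drag can be read.

Request:
move_arm([
  [[0,0,-2],[0,0,0]],
  [[0,0,-4],[0,0,0]],
  [[0,0,-6],[0,0,0]],
])

```text
clock: 13.88
position: [0.4715, -0.2462, 0.1832]
tool_rot: [3.141, -0.0, 0.227]
force: [-0.2, 1.6, 2.0]
grip_width: 0.0235
```

Request:
move_arm([
  [[0,0,-2],[0,0,0]],
  [[0,0,-4],[0,0,0]],
])

```text
clock: 14.12
position: [0.4714, -0.2462, 0.1792]
tool_rot: [3.142, -0.0, 0.227]
force: [-0.3, 1.3, 2.7]
grip_width: 0.0235
```

Request:
move_arm([
  [[0,0,-1],[0,0,0]],
  [[0,0,-2],[0,0,0]],
])

```text
clock: 14.38
position: [0.4714, -0.2463, 0.1773]
tool_rot: [3.142, -0.0, 0.227]
force: [-0.4, 1.4, 3.2]
grip_width: 0.0236
```

```bash
python3 fr.py 6
python3 - <<'E'
from h import *
s,f,T=snap("wrist","w8");np.savez("w8.npz",T=T)
i=cv2.imread("pics/w8.png")[140:260,240:400];cv2.imwrite("pics/w8z.png",cv2.resize(i,None,fx=5,fy=5,interpolation=cv2.INTER_CUBIC))
E
```

```text
14.675 [ 0.4713 -0.2462  0.1772] [-3.1415  0.      0.2267] F [ 0.5211  0.9839 -0.1433] sd [0.5603 0.5671 0.8349] lat_x 0.7291411156791241 lat_y 0.8413770924485963 M [ 0.3315 -0.108   0.0582]
```

View pics/w8z.png

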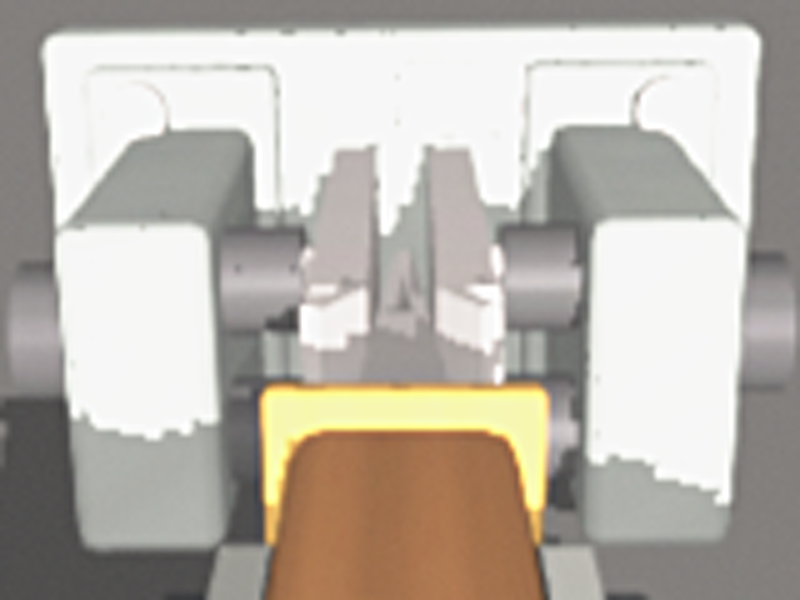

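Run:
```python
from h import *
np.set_printoptions(precision=2,suppress=True)
f=grab_frame("wrist");y=.227
def gy(T,pts,z):
    p=px2w(f,T,(np.array(pts)+.5)/5-.5+np.array([240,140]),z)[:,:2]-[.4715,-.246]
    return 1e3*np.c_[p@[np.cos(y),np.sin(y)],p@[-np.sin(y),np.cos(y)]].ravel()
T=np.load("w8.npz")["T"]
print("now inner",gy(T,[[369,290],[434,288]],.103)," outer",gy(T,[[301,285],[503,282]],.111), gy(T,[[301,310],[503,310]],.111))
print("blocks",gy(T,[[60,230],[208,230],[592,225],[740,220]],.1))
# edge profiles rows for both frames
```

```text
now inner [19.35  4.36 19.61 -4.07]  outer [ 22.57  12.6   22.92 -12.48] [ 19.29  12.68  19.26 -12.55]
blocks [ 26.65  44.59  26.62  25.31  27.21 -24.63  27.86 -43.85]
```

Rough spread is now 3–4 mm, so I'll refine with sub-pixel edge profiles at rest versus now.

Run:
```python
from h import *
np.set_printoptions(precision=0,suppress=True,linewidth=200)
for n,rows,c0,c1 in (("w2",range(172,192,3),294,334),("w8",range(184,200,2),296,346)):
    g=cv2.imread(f"pics/{n}.png")
    print(n,"cols",c0,c1)
    for r in rows: print(r,g[r,c0:c1].mean(1).astype(int))
```

```text
w2 cols 294 334
172 [249 248 247 246 250 250 249 215 190 191 193 193 193 193 194 194 181 151 216 255 251 213 184 187 195 195 196 195 195 195 196 192 201 250 255 233 191 198 245 250]
175 [119 123 118 114 168 246 215 192 193 195 193 195 193 194 195 195 164 145 213 255 231 184 182 187 196 196 197 197 196 197 196 197 196 190 183 170 127 116 116 116]
178 [145 146 145 128 155 189 196 195 196 194 195 194 194 194 197 192 155 144 156 179 184 183 184 190 198 197 197 197 198 197 196 196 195 197 223 227 159 146 151 153]
181 [172 173 171 125 193 199 196 197 195 197 197 197 196 198 198 173 148 145 161 180 182 182 182 188 197 200 196 199 197 198 196 196 193 208 253 251 215 178 177 178]
184 [205 205 164 157 245 248 243 244 239 199 178 180 178 199 220 169 144 145 146 178 185 181 181 200 197 196 198 194 219 250 252 254 253 251 251 248 218 214 218 218]
187 [179 178 161 245 251 243 230 227 237 241 246 245 245 246 251 196 144 144 146 181 185 181 184 228 238 238 237 238 236 231 228 235 245 247 249 252 214 171 172 172]
190 [158 154 171 254 250 248 246 245 244 244 244 244 243 245 249 215 152 144 155 181 186
[... 1049 characters left out ...]
4 181 188 187 188 187 186 186 187 188 184 187 232 255 217 161 164 165 165
 165]
194 [182 182 163 174 171 190 188 186 188 188 187 186 188 187 188 189 190 168 142 129 167 178 181 182 183 182 156 163 173 154 134 179 190 188 187 187 188 188 188 187 185 184 198 253 208 185 190 192 190
 191]
196 [198 200 199 198 177 184 190 191 188 190 191 185 160 152 163 168 170 155 139 129 168 182 183 181 161 175 156 152 171 156 133 177 188 186 188 186 186 188 189 183 168 172 179 199 174 196 205 205 205
 204]
198 [181 180 180 180 182 200 231 234 232 231 228 194 183 185 210 224 240 192 138 127 172 184 183 174 150 160 168 156 161 149 134 202 224 217 197 182 181 198 224 247 253 252 252 255 203 167 172 174 174
 172]
```

Run:
```python
from h import *
np.set_printoptions(precision=0,suppress=True,linewidth=220)
for n,rows,c0,c1 in (("w1",range(168,186,3),300,332),("w6",range(164,190,3),303,340),("w7",range(184,206,3),298,342)):
    g=cv2.imread(f"pics/{n}.png")
    print(n,"cols",c0,c1)
    for r in rows: print(r,g[r,c0:c1].mean(1).astype(int))
f=grab_frame("wrist");M=f["mount"]
# px per mm at guide x=+18, z=.103 and .111 for each TCP z, tool centred
for n,z in (("w1",.2562),("w2",.2022),("w6",.2486),("w7",.1893),("w8",.1772)):
    for h in (.103,.111):
        a=w2px(f,M,[[.017,.005,z-h],[.017,-.005,z-h]]);print(n,h,"px/mm %.3f row %.0f"%((a[0]-a[1])[0]/10,a[0,1]))
```

```text
w1 cols 300 332
168 [189 155 178 241 247 252 232 217 191 199 221 226 171 145 168 185 186 185 195 222 213 202 196 222 251 253 251 250 252 221 194 197]
171 [195 144 246 252 248 244 245 246 245 245 247 252 199 145 161 184 184 183 205 239 240 239 239 240 240 247 248 249 253 218 184 191]
174 [160 160 223 252 248 246 245 245 245 244 246 252 199 143 159 184 187 183 205 238 240 239 238 240 240 247 248 249 253 193 148 157]
177 [136 138 213 252 248 246 245 245 245 244 246 252 199 144 160 186 187 186 206 238 240 238 239 239 240 247 247 248 250 248 213 194]
180 [249 249 245 247 247 246 245 245 245 244 246 250 217 154 156 182 186 184 204 239 240 238 239 240 240 247 248 248 248 248 248 248]
183 [195 186 223 251 248 247 245 245 245 244 246 249 218 154 157 180 185 182 189 239 241 239 239 239 241 247 248 250 233 181 187 194]
w6 cols 303 340
164 [248 255 253 253 251 206 184 188 189 187 189 188 188 183 179 255 255 229 180 180 177 188 193 192 192 191 190 195 240 248 249 250 251 255 255 255 226]
167 [123 121 120 129 168 184 188 190 189 189 190 189 189 187 206 255 228 181 179 180 170 188 193 193 191 192 1
[... 2183 characters left out ...]
2 233 233 232 246 247 249 255 203 121 120 124]
202 [144 163 175 177 234 251 248 247 244 241 241 241 241 242 242 244 248 193 176 172 170 164 163 163 167 179 183 212 233 236 233 233 233 233 234 233 246 247 248 253 226 172 173 176]
205 [155 174 176 174 196 238 242 242 246 245 245 245 247 231 183 163 163 153 151 151 149 161 165 166 180 183 184 184 172 165 165 167 170 204 212 234 251 250 251 255 225 171 170 174]
w1 0.103 px/mm 1.122 row 173
w1 0.111 px/mm 1.154 row 175
w2 0.103 px/mm 1.375 row 190
w2 0.111 px/mm 1.423 row 194
w6 0.103 px/mm 1.152 row 175
w6 0.111 px/mm 1.185 row 178
w7 0.103 px/mm 1.454 row 196
w7 0.111 px/mm 1.507 row 199
w8 0.103 px/mm 1.536 row 201
w8 0.111 px/mm 1.595 row 205
```

Sub-pixel mouth widths: rest about 5.5–5.8 mm, now 8.9–9.1 mm. Each plate is therefore pushed about 1.65 mm, symmetric within 0.2 mm. About 4.5 mm more depth is needed.

Request:
move_arm([
  [[0,0,-1.5],[0,0,0]],
  [[0,0,-3],[0,0,0]],
  [[0,0,-4.5],[0,0,0]],
])

```text
clock: 15.2
position: [0.4714, -0.2463, 0.1728]
tool_rot: [3.142, -0.0, 0.227]
force: [-0.4, 1.1, 3.7]
grip_width: 0.0232
```

```bash
python3 fr.py 6
python3 - <<'E'
from h import *
np.set_printoptions(precision=0,suppress=True,linewidth=230)
s,f,T=snap("wrist","w9");g=cv2.imread("pics/w9.png")
print(s["position"])
for r in range(188,210,2): print(r,g[r,296:348].mean(1).astype(int))
z=s["position"][2]
a=w2px(f,f["mount"],[[.017,.005,z-.103],[.017,-.005,z-.103]]);print((a[0]-a[1])[0]/10,a)
cv2.imwrite("pics/w9z.png",cv2.resize(g[140:260,240:400],None,fx=5,fy=5,interpolation=cv2.INTER_CUBIC))
snap("scene","s9");i=cv2.imread("pics/s9.png")[130:310,200:480];cv2.imwrite("pics/s9z.png",cv2.resize(i,None,fx=2.8,fy=2.8,interpolation=cv2.INTER_CUBIC))
E
```

```text
15.5 [ 0.4713 -0.2462  0.1726] [-3.1414  0.0001  0.2268] F [ 0.1923  1.3619 -0.8364] sd [0.7033 0.2584 1.2266] lat_x 0.4938819154380366 lat_y 1.283631151465178 M [ 0.3642 -0.1965  0.0775]
[ 0. -0.  0.]
188 [113 115 112  98 121 172 187 189 189 188 188 188 190 189 190 191 190 170 145 163 175 178 177 176 175 176 178 178 180 178 141 180 192 191 190 192 190 191 189 191 191 192 185 179 118 112 119 122 123 122 121 121]
190 [136 137 132 109 131 171 188 190 192 189 189 191 189 190 190 191 192 164 144 151 172 178 179 181 183 181 173 175 179 179 141 169 189 191 192 191 191 192 192 191 191 191 190 192 129 114 136 141 140 140 142 140]
192 [153 153 149 159 248 213 190 191 191 191 190 189 191 191 191 192 193 163 144 153 173 176 183 187 189 188 166 172 177 177 140 161 189 192 191 193 192 191 192 192 191 188 198 246 215 146 152 155 156 157 157 158]
194 [166 166 160 180 255 232 190 190 190 190 190 190 191 190 189 192 192 154 140 151 175 180 186 187 187 187 160 165 177 178 140 155 187 193 193 192 192 191 189 192 191 190 196 241 221 157 165 172 172 174 170 144]
196 [187 188 185 186 242 213 190 190 190 1
[... 801 characters left out ...]
162 162 163]
204 [ 91  86 123 255 253 247 246 241 239 244 244 244 243 242 243 245 240 169 131 148 156 154 154 166 171 169 183 188 189 188 147 160 234 238 234 234 234 235 237 237 234 242 248 249 253 235 163 150 152 152 152 151]
206 [ 87  77 124 255 252 247 247 245 243 244 244 244 243 243 244 246 241 167 141 153 155 152 155 154 151 153 153 154 155 167 149 163 235 238 236 236 235 235 238 237 235 245 248 248 253 233 144 127 131 130 131 131]
208 [ 90  98 123 251 251 248 250 238 224 228 227 228 226 226 226 226 214 153 149 157 155 155 155 156 155 155 154 153 154 155 152 165 236 241 239 221 180 172 208 218 235 249 250 250 254 236 163 150 126 137 149 156]
1.5691203856196012 [[328. 204.]
 [313. 204.]]
```

View pics/w9z.png

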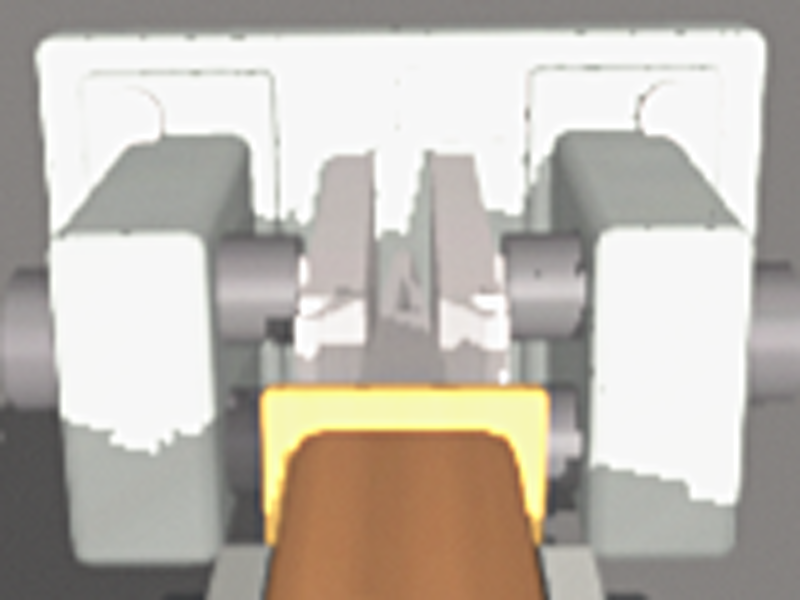

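View pics/s9z.png

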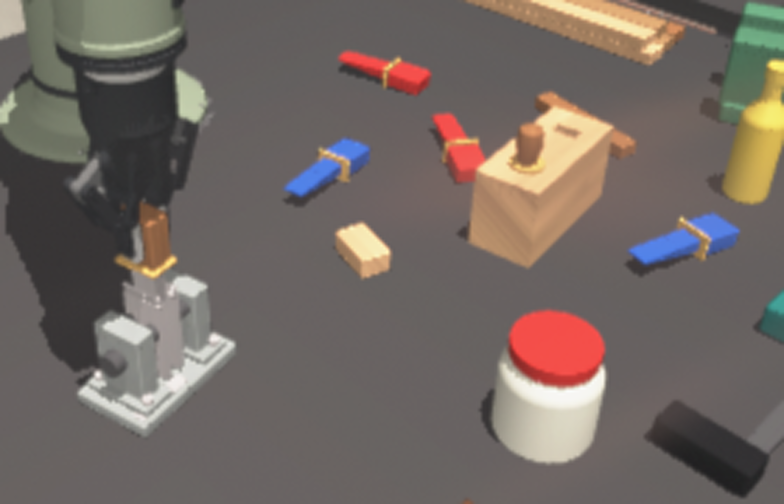

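Each plate is pushed back about 1.95 mm (mouth 9.3–9.8 mm against 5.5–5.8 mm at rest), with about 5.4 N drag and no slip in the grip. A side force of about 1.2 N suggests the blade is 0.2 mm off toward -y, so I'll nudge it and check.

Request:
move_arm([
  [[0,0.2,0],[0,0,0]],
  [[0,0.2,0],[0,0,0]],
  [[0,0.2,0],[0,0,0]],
])

```text
clock: 15.98
position: [0.4713, -0.246, 0.1727]
tool_rot: [-3.141, 0.0, 0.227]
force: [0.7, 0.3, -5.8]
grip_width: 0.0237
```

```bash
python3 fr.py 8
python3 - <<'E'
from h import *
np.set_printoptions(precision=0,suppress=True,linewidth=230)
s,f,T=snap("wrist","w10");g=cv2.imread("pics/w10.png")
for r in (202,204,206): print(r,g[r,310:330].mean(1).astype(int))
snap("top","t10")
E
```

```text
16.375 [ 0.4713 -0.246   0.1728] [-3.1415  0.0001  0.2267] F [ 1.3152  0.4058 -5.2973] sd [0.5091 0.4893 0.6632] lat_x 1.3727801486644275 lat_y 0.09941823782680065 M [ 0.1361 -0.2638  0.0493]
202 [245 246 241 173 131 159 184 187 185 176 170 167 174 174 175 181 138 158 236 238]
204 [243 245 239 172 136 180 189 163 152 153 167 170 180 187 189 188 145 159 235 238]
206 [244 246 241 166 157 184 190 163 154 153 153 153 154 153 155 167 149 163 235 238]
```

View pics/t10.png

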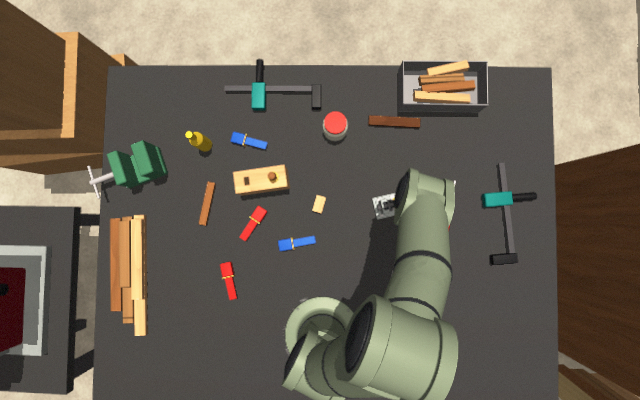

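Side force is now 0 (0.1 N). The bystanders look unmoved in the top view and the bradawl is in the rack at (272,177). A last 0.7 mm down will settle the blade on a light push.

Request:
move_arm([
  [[0,0,-0.4],[0,0,0]],
  [[0,0,-0.7],[0,0,0]],
  [[0,0,-0.7],[0,0,0]],
  [[0,0,-0.7],[0,0,0]],
])

```text
clock: 16.98
position: [0.4715, -0.2461, 0.1723]
tool_rot: [3.141, -0.0, 0.227]
force: [-0.8, 0.7, 3.4]
grip_width: 0.0235
```

```bash
python3 fr.py 6; python3 -c "
from h import *
s,f,T=snap('wrist','w11');g=cv2.imread('pics/w11.png')
for r in (202,204,206): print(r,g[r,310:330].mean(1).astype(int))
print(job_done())"
```

```text
17.275 [ 0.4714 -0.246   0.1721] [ 3.1416 -0.0002  0.2268] F [-0.6333  1.0929  3.7209] sd [0.5679 0.335  0.6815] lat_x -0.37111905103014775 lat_y 1.2074223843158993 M [0.1753 0.1128 0.0911]
202 [246 248 228 159 130 158 183 188 186 172 167 166 170 172 175 181 138 135
 235 239]
204 [244 245 226 159 132 147 155 166 169 169 171 184 188 188 190 190 145 136
 235 238]
206 [243 245 235 160 138 152 156 156 153 154 153 153 153 160 170 171 151 136
 204 217]
the job is handed in; nothing more can be done
None
```

I took the feeler from the rack and slid it upright and square into the guide gap. I handed the job in with it still gripped, about 49 mm below the mouth, at 17 s.

- **Plate push-back:** about 2 mm each. The mouth measured about 9.4 mm in the wrist camera, against about 5.5 mm at rest. Working from depth and taper instead gives about 9.9 mm against 5.8 mm.
- **Drag:** about 5.5 N once the feeler's own weight is taken off, at the low end of the expected 5 to 15 N.
- **Centring:** the last side-force reading was 1.2 N, so the blade may be about 0.2 mm off centre across the gap. It had read about 0.1 N before the final 0.7 mm push down, so the two readings disagree slightly. The camera showed the plates evenly pushed to within about 0.2 mm.
- **Other things:** the feeler did not slip in the grip. The bradawl is still in the rack and everything visible on the bench looked unmoved. The arm hid the screwdriver in the last top view, but I did not go near it.

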